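# Clamp a plaster mould in the bench clamp and snug it by feel

## Robot

A 7-joint arm with a two-finger parallel gripper is mounted at the origin on the work surface. World frame = base frame: x ahead of the robot, y to its left, z up, the work surface at z = 0. Lengths are in m, angles in rad, forces in N, time in s.
With the tool pointing down it reaches from about 0.4 to 0.85 m from the base axis. Payload 10.4 kg.
Tool frame: the origin (TCP) lies between the finger pads; the fingertips stand 11 mm ahead of it and the grasp point (between the pads) lies 8 mm behind it (r.tcp_to_tips is the distance from the TCP to the fingertips, in m); z points along the fingers, y is the line along which they close (so a half turn about z gives the same grasp; the last joint's range is limited). The gripper opens to 87 mm and grips with 3 to 60 N. Pads are 19 mm wide; open, the fingers measure 117 mm over their backs; the gripper's body (75 mm by 190 mm) begins 51 mm behind the grasp point.
Start: joints at [1.134, 0.332, -0.065, 1.46, 0.022, 1.35, -0.088], TCP at [0.251, -0.572, 0.234] pointing down, gripper open.
Joint ranges: [-2.6, 2.6], [-0.5, 2.12], [-1.47, 1.34], [0.16, 2.42], [-1.27, 4.41], [0.06, 2.06], [-2.6, 2.6]. Speed limits (rad/s): [2.22, 2.22, 2.79, 2.79, 3.14, 3.14, 3.14].

## Interface

Orientations are given as a unit quaternion [x, y, z, w].
In Python, from bench import r gives the robot as it stands. The module is installed in compiled form; this text tells all that it offers.
- The arm moves only by the shell command python3 -m crank 'ROWS' [FORCE]. ROWS is JSON, a list of rows, each an object of numbers: "claw": the closure, from -1 (fully open) to 1 (shut); "dx", "dy", "dz": the shift along the tool's x, y, z each as a share of 3 cm, from -1 to 1; "ax", "ay", "az": the turn, a rotation vector about the tool's x, y, z each as a share of 6 degrees, from -1 to 1. A call has 1 to 8 rows; each row shifts and turns the commanded pose from where the row before left it, along the tool's axes as they then stand; what a row does not reach is not made up. A row lasts 1/12 s, in which the tool goes at most 41.7 mm and 7.16 degrees, less where a joint would pass 70% of its speed; a pose out of reach is approached as far as the arm can. A call with a number of a shift or a turn outside -1 to 1 is refused whole. A call with a gripper value outside its range is refused whole. The fingers move at their own pace and stop on an object; FORCE is the grip in N (left out, the last holds). Time passes only in rows, so rows that do not move let the fingers close. It gives the time, the measured TCP pose, the force, the opening and the grip force at its end, in the units of the state.
- r.read_state(): the state, without advancing time (a new reading comes with each control period).
- r.camera(name): name is "side" or "top" or "wrist"; returns a dict with "color" (384x512x3 uint8, red, green, blue), "mtx" (3x3 intrinsics, pixels), "R" (3x3) and "t" (3): a world point X has camera coordinates R X + t; the wrist camera has in their place "hand_eye" (4x4, takes a point from camera to tool coordinates, whose origin is the TCP and whose axes are the flange's). Camera axes: x right, y down, z forward; pixel columns grow to the right and rows downward; lengths in m; the calibration is good to about 2 mm. A picture is of the moment at which its call begins: read the wrist's pose just before it. There is no depth.
- r.close_job(): hands the job in; it is judged then, once.
The state is a dict: "time": time; "joint_positions": joint angles; "joint_vel": joint speeds; "joint_torque": joint torques, N m; "ee_pos": TCP position; "eef_rot": TCP orientation; "ft_force": force on the tool from outside, world axes, zero at the start; "torque": the same for the moment, N m; "width": finger opening in m; "grip_force": force on a finger pad.
Only numpy, scipy, OpenCV 4.12 (cv2) and the standard library are available. Lean on these libraries where they do the work, as an engineer would, in place of code of your own. Each camera call takes 0.05 s, during which the arm holds its last target. There are 200 camera calls.

## Task

Stand the two-part plaster mould gently, pour hole up, in the cradle of the blue bench clamp and let go of it. Then wind the crank clockwise until the pad meets the mould and pushes it against the rear stop, and snug it by feel: tight enough to keep the two halves firmly shut, but not so hard that the soft plaster cracks. Let go of the crank, leaving it tight, and leave the other things where they are.

Things in the scene. Friction and masses are not known exactly. Their poses are not given: they have to be found in the camera images.
- mould: the work: cream plaster block 50 mm thick (its x), 60 mm wide (y), 100 mm high (z), 0.25 to 0.5 kg, a dark seam round the middle of its thickness and a dark 20 mm pour hole in its top. It stands upright at the start. Origin: centre of its underside. Lift it across its 60 mm width, near the top.
- clamp: blue bench clamp, fixed on the table. Origin on the table under the middle of its cradle; x runs along the screw, away from the crank; z up. Nut post at x -95 to -65 mm, top 120 mm up. Rear stop: blue plate 60 mm wide, 136 mm high, facing the pad; set by hand, its face at x = 29 to 39 mm, differently each time, not measured.
- cradle: the clamp's wooden cradle, fixed to it, axes as the clamp's. Origin: middle of its plywood floor, 30 mm above the table. Low wooden lips stand at y = +-36 mm (inner faces), 10 mm above the floor; open above. The mould stands here, its 50 mm thickness along x, either way round, with its middle between the pad and the rear stop.
- screw: the screw with its pad, sliding along the clamp's x. Origin: centre of the round rubber pad face (44 mm across), which looks along clamp +x, 100 mm above the table, at clamp y = 0. Free opening from pad to rear stop at the start: 65 to 86 mm. The crank rides on the screw.
- knob_grip (a point): middle of the crank's red knob: round bar 20 mm in diameter, 44 mm long, parallel to the screw, sticking out towards the robot, spinning freely on the crank. It circles the screw axis at 50 mm radius, 140 mm behind the pad face (clamp -x). The crank arm, 16 mm wide, begins 22 mm from here towards the clamp.
- hub (a point): the screw axis in front of the crank: the centre of the knob's circle (nothing solid here). Looking along clamp +x, clockwise (top of the circle towards clamp -y) closes the clamp: 20 mm of travel per turn, 3.2 mm per radian; hub, knob and pad advance together. Up to 2 turns are needed.
- crank (a joint): crank angle, rad, 0 with the knob straight up, growing clockwise as the clamp closes; starts at -1.2 to 1.6. Self-locking: it stays where left and keeps its load. Winding it free takes about 9 N at the knob, along its circle. Squeezing adds 1 N for each 16 N of clamping, over some 30 degrees (springy pad). 3 to 6 N above the free push is snug; over 8 N cracks the plaster.
- glaze_jar: amber glaze jar with white cap, 68 mm across, 95 mm high; bystander
- tool_pot: white pot of wooden modelling tools, 84 mm across, about 190 mm high; bystander
- bowl: blue bowl, 110 mm across, 50 mm high; bystander
- slat_a: wooden guide slat 420 x 26 x 10 mm along its x; bystander
- slat_b: second wooden guide slat, the same size; bystander

How it is judged:
By the outcome, as a careful person would: the job done as asked, in the order asked, and still so for the second after the job is handed in, with the robot touching nothing.
It also fails if it takes over 67 s, if anything falls off the work surface, if the arm or the gripper's body presses on something with over 40 N, if the wrist force passes 120 N, or if a joint passes its speed limit or range.

## Working session

There is one attempt and no reset: what is moved stays moved. The work goes in short steps, Python scripts to look and compute and a shell command to move; the robot and the scene stay as the last step left them, time stands still between calls to the robot, and variables do not carry over. Pictures are saved under pics/ and viewed, at most 10 in all, crops included, and the job is handed in when it is done.

```bash
mkdir -p pics; python3 - <<'E'
from bench import r
import cv2,numpy as np,pickle
d={}
for n in("side","top"):
    c=r.camera(n);d[n]=c;cv2.imwrite(f"pics/{n}0.png",cv2.resize(c["color"][:,:,::-1],(800,600),interpolation=cv2.INTER_CUBIC))
    print(n,c["mtx"].tolist(),np.round(c["R"],3).tolist(),np.round(c["t"],3).tolist())
w=r.camera("wrist");print(np.round(w["hand_eye"],3).tolist())
pickle.dump(d,open("cams.pkl","wb"))
s=r.read_state();print(s)
E
```

```text
side [[497.393204942203, 0.0, 256.86932358261504], [0.0, 497.393204942203, 192.96659062929143], [0.0, 0.0, 1.0]] [[-0.795, -0.606, -0.015], [-0.406, 0.551, -0.729], [0.45, -0.574, -0.684]] [0.389, 0.308, 1.269]
top [[377.5234403542364, 0.0, 250.1909890046625], [0.0, 377.5234403542364, 194.33790518043], [0.0, 0.0, 1.0]] [[-0.024, -1.0, -0.009], [-0.998, 0.025, -0.062], [0.062, 0.008, -0.998]] [-0.011, 0.505, 1.328]
[[0.001, -0.963, -0.268, 0.072], [1.0, 0.001, 0.0, -0.0], [-0.0, -0.268, 0.963, -0.151], [0.0, 0.0, 0.0, 1.0]]
{'time': 0.15, 'joint_positions': array([ 1.13439264,  0.33274349, -0.06471253,  1.46072227,  0.02161262,
        1.34988068, -0.08850516]), 'joint_vel': array([-0.00151367, -0.00233749,  0.00063397, -0.00288234, -0.00061802,
       -0.00013459, -0.00292894]), 'joint_torque': array([ 4.04810453e-04, -6.23636484e+01,  2.44045694e-02, -3.90146112e+01,
       -6.13778131e-02,  3.72186850e-02,  1.27434478e-04]), 'ee_pos': array([ 0.25120711, -0.57200449,  0.23293872]), 'eef_rot': array([ 9.78669272e-01,  2.05441419e-01, -1.33756642e-04, -5.11768631e-04]), 'ft_force': array([ 0.38643677, -0.43308279,  0.26836136]), 'torque': array([ 0.01141022, -0.01996746, -0.00319222]), 'grip_force': 0.0, 'width': 0.0872959513231665}
```

View pics/side0.png

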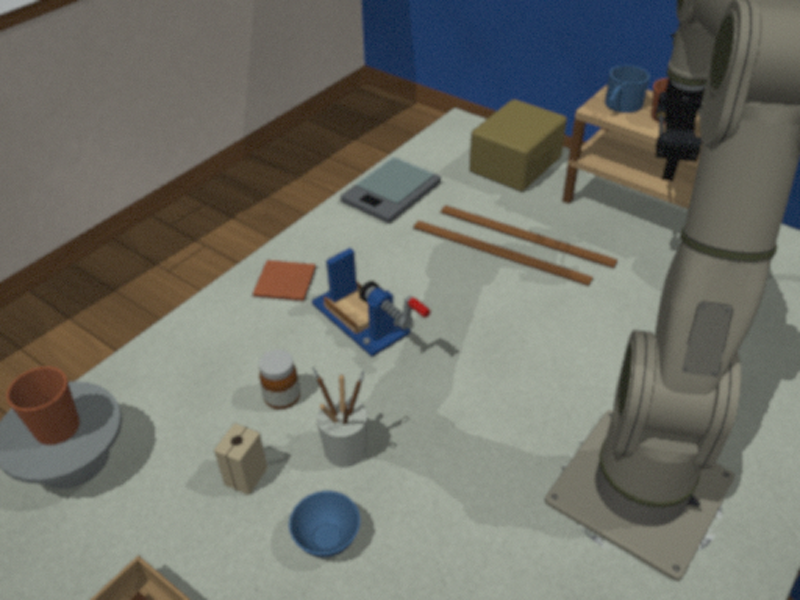

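View pics/top0.png

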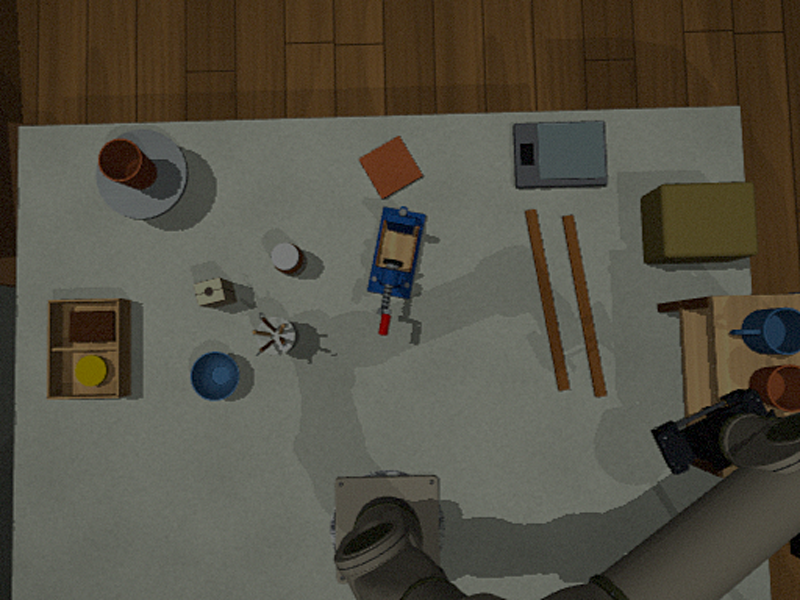

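The side view shows the mould at about (240,458) and the clamp at (365,300), with the red knob at (418,306). In the top view the mould is at (210,290), the clamp at (400,255) and the knob at (384,324). I'll enlarge these in one mosaic.

```bash
cat > h.py <<'E'
import pickle,numpy as np,cv2
d=pickle.load(open('cams.pkl','rb'))
def tri(ps,pt):
    P=[d[n]["mtx"]@np.c_[d[n]["R"],d[n]["t"]] for n in("side","top")]
    X=cv2.triangulatePoints(P[0],P[1],np.float64(ps).reshape(2,1),np.float64(pt).reshape(2,1)).ravel();X=X[:3]/X[3]
    return X
def onz(n,p,z):
    c=d[n];ray=c["R"].T@np.linalg.inv(c["mtx"])@[*p,1];o=-c["R"].T@c["t"];return o+ray*(z-o[2])/ray[2]
def proj(n,X):
    c=d[n];p=c["mtx"]@(c["R"]@np.asarray(X)+c["t"]);return p[:2]/p[2]
E
python3 - <<'E'
from h import *
def crop(n,x,y,w,h):
    im=d[n]["color"][y:y+h,x:x+w,::-1];im=cv2.resize(im,(400,300),interpolation=cv2.INTER_CUBIC);im=cv2.convertScaleAbs(im,alpha=1.5)
    return im
# top clamp 228..308 x 130..? ; each 100x75 (4x)
a=crop("top",210,135,100,75);b=crop("side",190,155,100,75);c=crop("top",110,160,60,45);e=crop("side",120,262,80,60)
cv2.imwrite("pics/m.png",np.vstack([np.hstack([a,b]),np.hstack([c,e])]))
E
```

```text
(no output)
```

View pics/m.png

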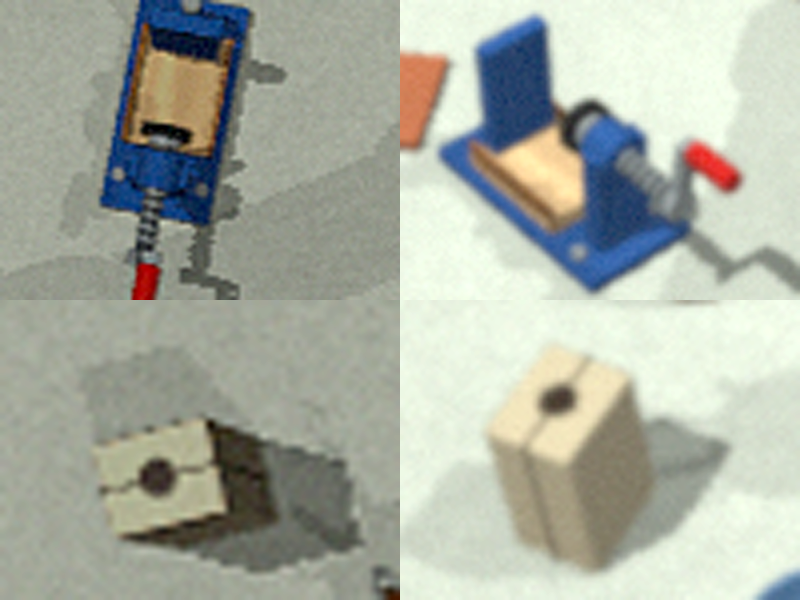

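The mosaic gives the mould hole at (157,477) in the top crop and (557,400) in the side crop, with the top-face corners clear in both. The knob is at (146,282) and (712,167). The clamp's yaw shows in its base edges.

```bash
python3 - <<'E'
from h import *
A=lambda m:((np.array(m)+.5)/4-.5+[210,135])
B=lambda m:((np.array(m)-[400,0]+.5)/4-.5+[190,155])
C=lambda m:((np.array(m)-[0,300]+.5)*.15-.5+[110,160])
E=lambda m:((np.array(m)-[400,300]+.5)/5-.5+[120,262])
np.set_printoptions(precision=4,suppress=True)
print("hole",tri(E((557,400)),C((157,477))))
# corners: top-view (97,447)L-far ... match by projecting
tc=[(97,447),(207,420),(228,512),(120,538)]
w=np.array([onz("top",C(p),.1) for p in tc]);print(w, w.mean(0))
for p in w: print("in side mosaic",(proj("side",p)-[120,262]+.5)*5-.5+[400,300])
sc=[onz("side",E(p),.1) for p in [(555,343),(633,378),(568,465),(488,435)]];print(np.array(sc),np.mean(sc,0))
u=w[1]-w[0]+w[2]-w[3];print("60dir deg",np.degrees(np.arctan2(u[1],u[0])))
u=w[1]-w[2]+w[0]-w[3];print("50dir deg",np.degrees(np.arctan2(u[1],u[0])))
print("knob",tri(B((712,167)),((np.array((384,324.5))+.5)*.64-.5)))
b=np.array([onz("top",A(p),.01) for p in [(102,210),(207,222),(252,8)]]);print("base",b,np.degrees(np.arctan2(*(b[2]-b[1])[[1,0]])))
print("stop top corner",[onz("side",B(p),.136) for p in [(478,47),(545,17)]])
print("pad c? top",onz("top",A((166,127)),.122), "lips", [onz("top",A(p),.04) for p in [(124,135),(213,152),(145,30),(236,40)]])
E
```

```text
hole [0.5364 0.3677 0.1002]
[[0.5524 0.3981 0.1   ]
 [0.5647 0.3425 0.1   ]
 [0.518  0.3322 0.1   ]
 [0.5063 0.3867 0.1   ]] [0.5353 0.3649 0.1   ]
in side mosaic [489.059  424.7656]
in side mosaic [554.0728 340.509 ]
in side mosaic [634.3593 371.744 ]
in side mosaic [571.9695 455.9307]
[[0.5631 0.3434 0.1   ]
 [0.5158 0.3354 0.1   ]
 [0.504  0.3915 0.1   ]
 [0.5483 0.4026 0.1   ]] [0.5328 0.3682 0.1   ]
60dir deg -77.69172323604744
50dir deg 13.166034398249295
knob [ 0.4546 -0.008   0.1496]
base [[ 0.5321  0.0305  0.01  ]
 [ 0.519  -0.0631  0.01  ]
 [ 0.7114 -0.1087  0.01  ]] -13.32378144803973
stop top corner [array([ 0.6823, -0.0204,  0.136 ]), array([ 0.6645, -0.0775,  0.136 ])]
pad c? top [ 0.5901 -0.029   0.122 ] lips [array([0.5952, 0.0083, 0.04  ]), array([ 0.5782, -0.0693,  0.04  ]), array([ 0.6878, -0.0123,  0.04  ]), array([ 0.6768, -0.0922,  0.04  ])]
```

```bash
A='{"claw":-1,"dx":0.89,"dy":-0.58,"dz":-0.12}'; python3 -m crank '[{"claw":-1,"dx":0.89,"dy":-0.58,"dz":-0.12},{"claw":-1,"dx":0.89,"dy":-0.58,"dz":-0.12},{"claw":-1,"dx":0.89,"dy":-0.58,"dz":-0.12},{"claw":-1,"dx":0.89,"dy":-0.58,"dz":-0.12},{"claw":-1,"dx":0.89,"dy":-0.58,"dz":-0.12},{"claw":-1,"dx":0.89,"dy":-0.58,"dz":-0.12},{"claw":-1,"dx":0.89,"dy":-0.58,"dz":-0.12},{"claw":-1,"dx":0.89,"dy":-0.58,"dz":-0.12}]' 10
python3 -m crank '[{"claw":-1,"dx":0.89,"dy":-0.58,"dz":-0.12},{"claw":-1,"dx":0.89,"dy":-0.58,"dz":-0.12},{"claw":-1,"dx":0.89,"dy":-0.58,"dz":-0.12},{"claw":-1,"dx":0.89,"dy":-0.58,"dz":-0.12},{"claw":-1,"dx":0.89,"dy":-0.58,"dz":-0.12},{"claw":-1,"dx":0.89,"dy":-0.58,"dz":-0.12}]'
```

```text
invalid input at $[0]: expected keys claw, dx, dy, dz, ax, ay, az
invalid input at $[0]: expected keys claw, dx, dy, dz, ax, ay, az
```

```bash
python3 -m crank '[{"claw":-1,"dx":0.89,"dy":-0.58,"dz":-0.12,"ax":0,"ay":0,"az":0},{"claw":-1,"dx":0.89,"dy":-0.58,"dz":-0.12,"ax":0,"ay":0,"az":0},{"claw":-1,"dx":0.89,"dy":-0.58,"dz":-0.12,"ax":0,"ay":0,"az":0},{"claw":-1,"dx":0.89,"dy":-0.58,"dz":-0.12,"ax":0,"ay":0,"az":0},{"claw":-1,"dx":0.89,"dy":-0.58,"dz":-0.12,"ax":0,"ay":0,"az":0},{"claw":-1,"dx":0.89,"dy":-0.58,"dz":-0.12,"ax":0,"ay":0,"az":0},{"claw":-1,"dx":0.89,"dy":-0.58,"dz":-0.12,"ax":0,"ay":0,"az":0},{"claw":-1,"dx":0.89,"dy":-0.58,"dz":-0.12,"ax":0,"ay":0,"az":0}]' 10
python3 -m crank '[{"claw":-1,"dx":0.89,"dy":-0.58,"dz":-0.12,"ax":0,"ay":0,"az":0},{"claw":-1,"dx":0.89,"dy":-0.58,"dz":-0.12,"ax":0,"ay":0,"az":0},{"claw":-1,"dx":0.89,"dy":-0.58,"dz":-0.12,"ax":0,"ay":0,"az":0},{"claw":-1,"dx":0.89,"dy":-0.58,"dz":-0.12,"ax":0,"ay":0,"az":0},{"claw":-1,"dx":0.89,"dy":-0.58,"dz":-0.12,"ax":0,"ay":0,"az":0},{"claw":-1,"dx":0.89,"dy":-0.58,"dz":-0.12,"ax":0,"ay":0,"az":0}]'
```

```text
time: 0.82
ee_pos: [0.3914, -0.3574, 0.2624]
eef_rot: [0.979, 0.205, -0.0, 0.0]
ft_force: [0.1, -1.1, 0.0]
width: 0.0872
grip_force: 0.0
time: 1.32
ee_pos: [0.4961, -0.1975, 0.2841]
eef_rot: [0.979, 0.205, -0.0, 0.0]
ft_force: [0.9, -0.2, 0.4]
width: 0.087
grip_force: 0.0
```

```bash
python3 -m crank '[{"claw":-1,"dx":0.89,"dy":-0.58,"dz":-0.12,"ax":0,"ay":0,"az":0},{"claw":-1,"dx":0.89,"dy":-0.58,"dz":-0.12,"ax":0,"ay":0,"az":0},{"claw":-1,"dx":0.89,"dy":-0.58,"dz":-0.12,"ax":0,"ay":0,"az":0},{"claw":-1,"dx":0.89,"dy":-0.58,"dz":-0.12,"ax":0,"ay":0,"az":0},{"claw":-1,"dx":0.89,"dy":-0.58,"dz":-0.12,"ax":0,"ay":0,"az":0},{"claw":-1,"dx":0,"dy":0,"dz":0,"ax":0,"ay":0,"az":0.92},{"claw":-1,"dx":0,"dy":0,"dz":0,"ax":0,"ay":0,"az":0.93},{"claw":-1,"dx":0,"dy":0,"dz":0,"ax":0,"ay":0,"az":0}]'
cat >> h.py <<'E'
from scipy.spatial.transform import Rotation as Ro
def wshot(key):
    from bench import r
    s=r.read_state();c=r.camera("wrist")
    T=np.eye(4);T[:3,:3]=Ro.from_quat(s["eef_rot"]).as_matrix();T[:3,3]=s["ee_pos"]
    W=np.linalg.inv(T@c["hand_eye"]);d[key]=dict(color=c["color"],mtx=c["mtx"],R=W[:3,:3],t=W[:3,3])
    pickle.dump(d,open('cams.pkl','wb'));return s
E
python3 - <<'E'
from h import *
s=wshot("w1");print(s["ee_pos"],d["w1"]["mtx"][0])
cv2.imwrite("pics/w1.png",cv2.convertScaleAbs(cv2.resize(d["w1"]["color"][:,:,::-1],(800,600),interpolation=cv2.INTER_CUBIC),alpha=1.4))
E
```

```text
time: 1.98
ee_pos: [0.583, -0.065, 0.3016]
eef_rot: [0.994, 0.108, -0.0, -0.0]
ft_force: [0.3, -0.8, -0.7]
width: 0.0873
grip_force: 0.0
[ 0.58297263 -0.06502861  0.30155798] [303.65688303   0.         255.86291252]
```

View pics/w1.png

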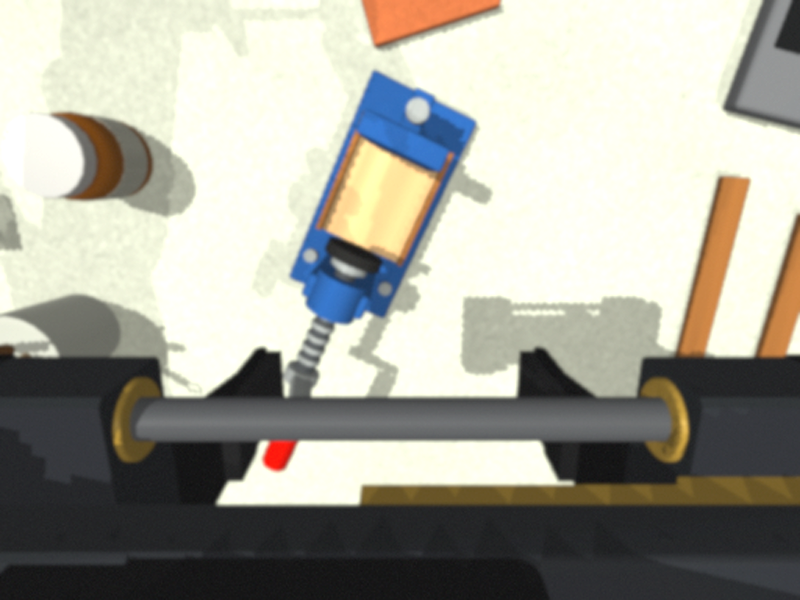

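The picture shows the cradle floor centred at about (385,195), the rear stop strip with its foot near (401,152), and the black pad at (355,252). The knob sits behind the fingers. One enlarged crop for the edges.

```bash
python3 - <<'E'
from h import *
im=d["w1"]["color"][40:220,180:310,::-1]
im=im[0:170]
cv2.imwrite("pics/w1c.png",cv2.resize(im[:100],(780,600),interpolation=cv2.INTER_CUBIC)if 0 else cv2.resize(d["w1"]["color"][40:140,185:315,::-1],(780,600),interpolation=cv2.INTER_CUBIC))
E
```

```text
(no output)
```

View pics/w1c.png

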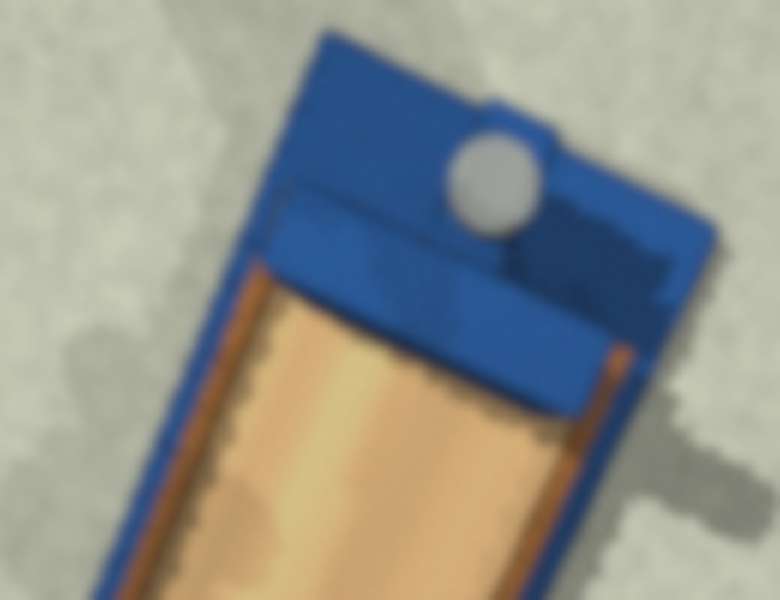

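The crop gives the stop's top front edge from (268,268) to (578,417). The lips run (262,265) to (125,600) and (622,350) to (505,600), outer to inner.

```bash
python3 - <<'E'
from h import *
np.set_printoptions(precision=4,suppress=True)
D=lambda m:(np.array(m)+.5)/6-.5+[185,40]
W=lambda m:(np.array(m)+.5)*.64-.5
S=[onz("w1",D(p),.136) for p in [(268,268),(578,417)]];print("stop",S,np.linalg.norm(S[1]-S[0]),np.mean(S,0));u=S[0]-S[1];print("yaw",np.degrees(np.arctan2(-u[0],u[1])))
bc=[onz("w1",D((328,32)),.01),onz("w1",D((718,225)),.01),onz("w1",W((292,275)),.01),onz("w1",W((386,315)),.01)];print("base",np.array(bc))
for a,b in((0,2),(1,3)):
  v=bc[a]-bc[b];print(np.degrees(np.arctan2(v[1],v[0])),np.linalg.norm(v))
v=bc[0]-bc[1];print(np.degrees(np.arctan2(-v[0],v[1])),np.linalg.norm(v))
L=[onz("w1",D(p),.04) for p in [(262,265),(125,600),(632,350),(530,600)]];print("lips outer",np.array(L))
for a in(0,2):
  v=L[a]-L[a+1];print(np.degrees(np.arctan2(v[1],v[0])))
print("pad mid?",onz("w1",W((357,246)),.1),onz("w1",W((352,256)),.122))
print("knob end",onz("w1",W((275,463)),.15),"hub",onz("w1",W((300,378)),.1))
E
```

```text
stop [array([ 0.6702, -0.019 ,  0.136 ]), array([ 0.6583, -0.0742,  0.136 ])] 0.05649974831083048 [ 0.6643 -0.0466  0.136 ]
yaw -12.186112463577302
base [[ 0.7282 -0.0104  0.01  ]
 [ 0.708  -0.1053  0.01  ]
 [ 0.5368  0.0302  0.01  ]
 [ 0.5171 -0.0656  0.01  ]]
-11.965748412884933 0.1956862472048014
-11.73626055676407 0.1950057770667991
-12.028889462330413 0.09701109378631077
lips outer [[ 0.6756 -0.0084  0.04  ]
 [ 0.5994  0.008   0.04  ]
 [ 0.6758 -0.0899  0.04  ]
 [ 0.619  -0.0806  0.04  ]]
-12.150986074316238
-9.212800077137251
pad mid? [ 0.5929 -0.03    0.1   ] [ 0.589  -0.0291  0.122 ]
knob end [ 0.432  -0.0048  0.15  ] hub [ 0.4778 -0.0056  0.1   ]
```

```bash
python3 -m crank '[{"claw":-1,"dx":0,"dy":-0.92,"dz":0,"ax":0,"ay":0,"az":0},{"claw":-1,"dx":0,"dy":-0.92,"dz":0,"ax":0,"ay":0,"az":0},{"claw":-1,"dx":0,"dy":-0.92,"dz":0,"ax":0,"ay":0,"az":0},{"claw":-1,"dx":0,"dy":-0.92,"dz":0,"ax":0,"ay":0,"az":0},{"claw":-1,"dx":0,"dy":-0.92,"dz":0,"ax":0,"ay":0,"az":0},{"claw":-1,"dx":0,"dy":-0.92,"dz":0,"ax":0,"ay":0,"az":0},{"claw":-1,"dx":0,"dy":-0.92,"dz":0,"ax":0,"ay":0,"az":0},{"claw":-1,"dx":0,"dy":-0.92,"dz":0,"ax":0,"ay":0,"az":0}]'
python3 -m crank '[{"claw":-1,"dx":0,"dy":-0.92,"dz":0.2,"ax":0,"ay":0,"az":0},{"claw":-1,"dx":0,"dy":-0.92,"dz":0.2,"ax":0,"ay":0,"az":0},{"claw":-1,"dx":0,"dy":-0.92,"dz":0.2,"ax":0,"ay":0,"az":0},{"claw":-1,"dx":0,"dy":-0.92,"dz":0.2,"ax":0,"ay":0,"az":0},{"claw":-1,"dx":0,"dy":-0.92,"dz":0.2,"ax":0,"ay":0,"az":0},{"claw":-1,"dx":0,"dy":-0.92,"dz":0.2,"ax":0,"ay":0,"az":0},{"claw":-1,"dx":0,"dy":-0.92,"dz":0.2,"ax":0,"ay":0,"az":0},{"claw":-1,"dx":0,"dy":-0.92,"dz":0.2,"ax":0,"ay":0,"az":0}]'
python3 -m crank '[{"claw":-1,"dx":0,"dy":0,"dz":0,"ax":0,"ay":0,"az":0},{"claw":-1,"dx":0,"dy":0,"dz":0,"ax":0,"ay":0,"az":0}]'
python3 - <<'E'
from h import *
s=wshot("w2");print(s["ee_pos"],s["joint_positions"])
cv2.imwrite("pics/w2.png",cv2.convertScaleAbs(cv2.resize(d["w2"]["color"][:,:,::-1],(800,600),interpolation=cv2.INTER_CUBIC),alpha=1.2))
E
```

```text
time: 2.7
ee_pos: [0.5342, 0.1505, 0.302]
eef_rot: [0.994, 0.111, 0.0, 0.0]
ft_force: [0.4, 0.6, -0.4]
width: 0.0873
grip_force: 0.0
time: 3.37
ee_pos: [0.4864, 0.3659, 0.2536]
eef_rot: [0.994, 0.111, 0.0, 0.0]
ft_force: [0.3, -0.2, 0.6]
width: 0.0869
grip_force: 0.0
time: 3.53
ee_pos: [0.4855, 0.3664, 0.2533]
eef_rot: [0.994, 0.113, -0.001, 0.0]
ft_force: [0.7, -0.9, -0.2]
width: 0.0872
grip_force: 0.0
[0.48551554 0.36636255 0.25331001] [-0.17164543  0.36929046 -0.71243484  1.44789888  0.24041632  1.41429587
 -2.23335866]
```

View pics/w2.png

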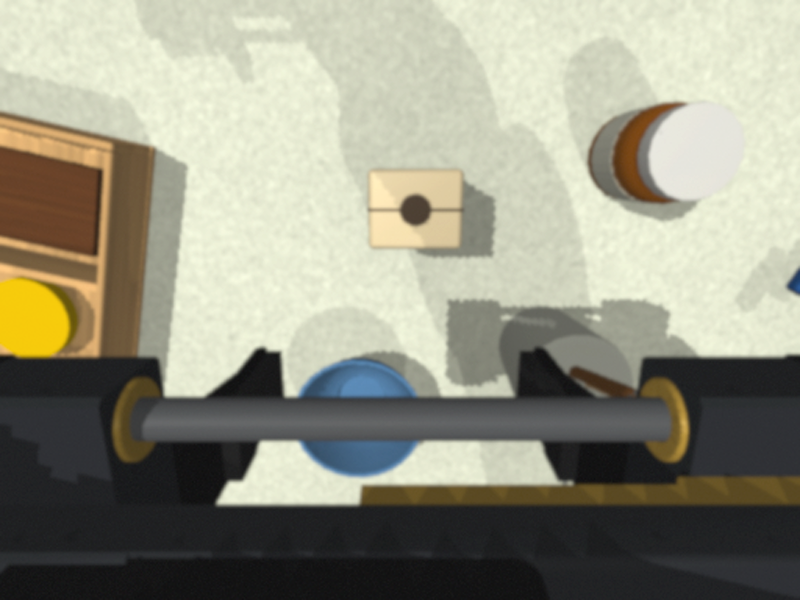

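The mould's top face runs from (369,170) to (462,249), square to the gripper, with the hole at (415,210). The jar is to the right at (690,150) and the tool pot at lower right, about (590,360). I need the pot's clearance to the gripper body.

```bash
python3 - <<'E'
from h import *
np.set_printoptions(precision=4,suppress=True)
W=lambda m:(np.array(m)+.5)*.64-.5
h=onz("w2",W((415,210)),.1);c=[onz("w2",W(p),.1) for p in [(369,170),(462,170),(462,249),(369,249)]]
print("hole",h,"c",np.mean(c,0),"yaw side",np.degrees(np.arctan2(*(c[0]-c[3])[[1,0]])),np.degrees(np.arctan2(*(c[1]-c[2])[[1,0]])), np.linalg.norm(c[0]-c[1]))
s={"pot rim":[((344,410),.1,"side"),((277,337),.1,"top")],"pot toolL":[((265,345),.18,"top"),((315,370),.18,"side")],"toolsR":[((362,375),.18,"side"),((265,320),.18,"top")],"jar":[((278,362),.095,"side"),((287,257),.095,"top")]}
x=np.array([.976,.22,0]);y=np.array([.22,-.976,0]);
for k in s:
  for p,z,n in s[k]:
    q=onz(n,W(p),z);print(k,n,q,"tool xy rel mould",(q-h)@x,(q-h)@y)
E
```

```text
hole [0.534  0.3678 0.1   ] c [0.5339 0.3674 0.1   ] yaw side 11.95947765666277 14.982379556145617 0.05745717466394648
pot rim side [0.4389 0.2191 0.1   ] tool xy rel mould -0.12560131607637517 0.12420690389418637
pot rim top [0.4347 0.2215 0.1   ] tool xy rel mould -0.12910531164806444 0.12089285270823238
pot toolL top [0.4185 0.2295 0.18  ] tool xy rel mould -0.14320074487262097 0.10958529450489678
pot toolL side [0.482  0.2311 0.18  ] tool xy rel mould -0.08088949535913247 0.12193775707235033
toolsR side [0.4154 0.1949 0.18  ] tool xy rel mould -0.15377372895378877 0.14265463507074147
toolsR top [0.4684 0.2289 0.18  ] tool xy rel mould -0.0946435040920514 0.12108158871476411
jar side [0.6039 0.2036 0.095 ] tool xy rel mould 0.03203623964113372 0.17559364716328912
jar top [0.6066 0.1989 0.095 ] tool xy rel mould 0.033656364456344276 0.18083151510107598
```

```bash
python3 -m crank '[{"claw":-1,"dx":0.79,"dy":0.16,"dz":0,"ax":0,"ay":0,"az":0},{"claw":-1,"dx":0.79,"dy":0.16,"dz":0.4,"ax":0,"ay":0,"az":0},{"claw":-1,"dx":0,"dy":0,"dz":0.98,"ax":0,"ay":0,"az":0},{"claw":-1,"dx":0,"dy":0,"dz":0.98,"ax":0,"ay":0,"az":0},{"claw":-1,"dx":0,"dy":0,"dz":0.98,"ax":0,"ay":0,"az":0},{"claw":-1,"dx":0,"dy":0,"dz":0.98,"ax":0,"ay":0,"az":0},{"claw":-1,"dx":0,"dy":0,"dz":0.98,"ax":0,"ay":0,"az":0},{"claw":-1,"dx":0,"dy":0,"dz":0.57,"ax":0,"ay":0,"az":0}]'
python3 -m crank '[{"claw":1,"dx":0,"dy":0,"dz":0,"ax":0,"ay":0,"az":0},{"claw":1,"dx":0,"dy":0,"dz":0,"ax":0,"ay":0,"az":0},{"claw":1,"dx":0,"dy":0,"dz":0,"ax":0,"ay":0,"az":0},{"claw":1,"dx":0,"dy":0,"dz":0,"ax":0,"ay":0,"az":0},{"claw":1,"dx":0,"dy":0,"dz":0,"ax":0,"ay":0,"az":0},{"claw":1,"dx":0,"dy":0,"dz":0,"ax":0,"ay":0,"az":0}]' 20
```

```text
time: 4.25
ee_pos: [0.5352, 0.3631, 0.0748]
eef_rot: [0.994, 0.109, -0.001, 0.001]
ft_force: [0.6, -0.3, -0.2]
width: 0.0869
grip_force: 0.0
time: 4.75
ee_pos: [0.5356, 0.367, 0.0795]
eef_rot: [0.994, 0.11, 0.001, -0.001]
ft_force: [-0.8, 0.9, 4.3]
width: 0.0602
grip_force: 19.9
```

```bash
python3 -m crank '[{"claw":1,"dx":0,"dy":0,"dz":-0.4,"ax":0,"ay":0,"az":0},{"claw":1,"dx":0,"dy":0,"dz":-0.8,"ax":0,"ay":0,"az":0},{"claw":1,"dx":0,"dy":0,"dz":-1,"ax":0,"ay":0,"az":0},{"claw":1,"dx":0,"dy":0,"dz":-1,"ax":0,"ay":0,"az":0},{"claw":1,"dx":0,"dy":0,"dz":-1,"ax":0,"ay":0,"az":0},{"claw":1,"dx":0,"dy":0,"dz":-1,"ax":0,"ay":0,"az":0},{"claw":1,"dx":0,"dy":0.4,"dz":-0.8,"ax":0,"ay":0,"az":0},{"claw":1,"dx":0,"dy":0.8,"dz":0,"ax":0,"ay":0,"az":0}]'
python3 -m crank '[{"claw":1,"dx":0.02,"dy":1,"dz":0,"ax":0,"ay":0,"az":0},{"claw":1,"dx":0.02,"dy":1,"dz":0,"ax":0,"ay":0,"az":0},{"claw":1,"dx":0.02,"dy":1,"dz":0,"ax":0,"ay":0,"az":0},{"claw":1,"dx":0.02,"dy":1,"dz":0,"ax":0,"ay":0,"az":0},{"claw":1,"dx":0.02,"dy":1,"dz":0,"ax":0,"ay":0,"az":0},{"claw":1,"dx":0.02,"dy":1,"dz":0,"ax":0,"ay":0,"az":0},{"claw":1,"dx":0.02,"dy":1,"dz":0,"ax":0,"ay":0,"az":0},{"claw":1,"dx":0.02,"dy":1,"dz":0,"ax":0,"ay":0,"az":0}]'
python3 -m crank '[{"claw":1,"dx":0.02,"dy":1,"dz":0,"ax":0,"ay":0,"az":0},{"claw":1,"dx":0.02,"dy":1,"dz":0,"ax":0,"ay":0,"az":0},{"claw":1,"dx":0.02,"dy":1,"dz":0,"ax":0,"ay":0,"az":0.6},{"claw":1,"dx":0.02,"dy":1,"dz":0,"ax":0,"ay":0,"az":0.8},{"claw":1,"dx":0.02,"dy":0.8,"dz":0,"ax":0,"ay":0,"az":0.9},{"claw":1,"dx":0,"dy":0.2,"dz":0,"ax":0,"ay":0,"az":0.9},{"claw":1,"dx":0,"dy":0,"dz":0,"ax":0,"ay":0,"az":0.9},{"claw":1,"dx":0,"dy":0,"dz":0,"ax":0,"ay":0,"az":0}]'
```

```text
time: 5.42
ee_pos: [0.5418, 0.3354, 0.2642]
eef_rot: [0.994, 0.113, 0.003, -0.003]
ft_force: [1.1, 0.1, -2.5]
width: 0.0599
grip_force: 19.9
time: 6.08
ee_pos: [0.5994, 0.0965, 0.2583]
eef_rot: [0.994, 0.11, -0.0, 0.0]
ft_force: [0.6, 0.9, -4.2]
width: 0.0601
grip_force: 19.9
time: 6.75
ee_pos: [0.6282, -0.0496, 0.258]
eef_rot: [0.994, -0.107, -0.0, 0.0]
ft_force: [0.3, 0.6, -3.8]
width: 0.0597
grip_force: 19.9
```

```bash
python3 -m crank '[{"claw":1,"dx":0.14,"dy":-0.34,"dz":0.6,"ax":0,"ay":0,"az":0},{"claw":1,"dx":0,"dy":0,"dz":0.6,"ax":0,"ay":0,"az":0},{"claw":1,"dx":0,"dy":0,"dz":0,"ax":0,"ay":0,"az":0}]'
python3 - <<'E'
from h import *
from bench import r
s=wshot("w3");print(s["ee_pos"])
c=r.camera("side")["color"];t=r.camera("top")["color"]
f=lambda im:cv2.convertScaleAbs(im[:,:,::-1],alpha=1.5)
R=lambda im,w,h:cv2.resize(im,(w,h),interpolation=cv2.INTER_CUBIC)
a=R(f(d["w3"]["color"][40:260,120:400]),420,330);b=R(f(c[130:250,180:300]),380,330)
e=R(f(t[130:210,210:310]),340,270)
m=np.zeros((600,800,3),np.uint8);m[:330,:420]=a;m[:330,420:]=b;m[330:,:340]=e
cv2.imwrite("pics/m2.png",m)
E
```

```text
time: 7.0
ee_pos: [0.6331, -0.0384, 0.2184]
eef_rot: [0.995, -0.102, -0.003, -0.0]
ft_force: [-1.2, -0.3, -5.0]
width: 0.0601
grip_force: 19.9
[ 0.63306378 -0.03837875  0.21838028]
```

View pics/m2.png

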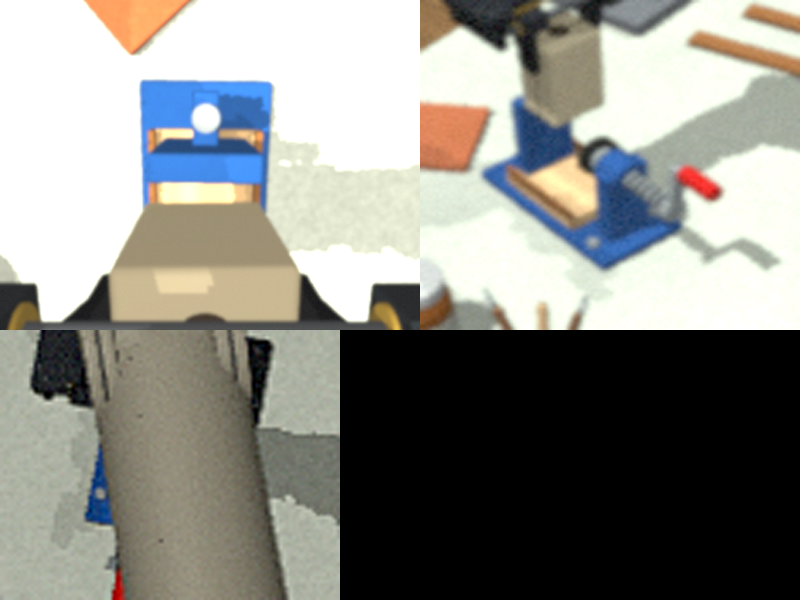

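The mould hangs square over the cradle. Its lower front edge is at row 205 and the stop's front edge at row 183, a gap of about 11 mm, with both centred near column 205. I'll lower it.

```bash
python3 -m crank '[{"claw":1,"dx":0,"dy":0,"dz":0.9,"ax":0,"ay":0,"az":0},{"claw":1,"dx":0,"dy":0,"dz":0.9,"ax":0,"ay":0,"az":0},{"claw":1,"dx":0,"dy":0,"dz":0.8,"ax":0,"ay":0,"az":0},{"claw":1,"dx":0,"dy":0,"dz":0.5,"ax":0,"ay":0,"az":0},{"claw":1,"dx":0,"dy":0,"dz":0.2,"ax":0,"ay":0,"az":0},{"claw":1,"dx":0,"dy":0,"dz":0,"ax":0,"ay":0,"az":0}]'
python3 -m crank '[{"claw":1,"dx":0,"dy":0,"dz":0.07,"ax":0,"ay":0,"az":0},{"claw":1,"dx":0,"dy":0,"dz":0.07,"ax":0,"ay":0,"az":0},{"claw":1,"dx":0,"dy":0,"dz":0,"ax":0,"ay":0,"az":0}]'
```

```text
time: 7.65
ee_pos: [0.6347, -0.0399, 0.1227]
eef_rot: [0.995, -0.104, -0.0, 0.0]
ft_force: [0.3, 0.4, -3.8]
width: 0.0599
grip_force: 19.9
time: 7.9
ee_pos: [0.6355, -0.0398, 0.1197]
eef_rot: [0.995, -0.104, 0.001, 0.0]
ft_force: [0.9, -0.1, -4.3]
width: 0.0599
grip_force: 19.9
```

```bash
for i in 1; do python3 -m crank '[{"claw":1,"dx":0,"dy":0,"dz":0.1,"ax":0,"ay":0,"az":0},{"claw":1,"dx":0,"dy":0,"dz":0.1,"ax":0,"ay":0,"az":0},{"claw":1,"dx":0,"dy":0,"dz":0.1,"ax":0,"ay":0,"az":0},{"claw":1,"dx":0,"dy":0,"dz":0,"ax":0,"ay":0,"az":0}]'; done
```

```text
time: 8.23
ee_pos: [0.635, -0.0394, 0.1095]
eef_rot: [0.995, -0.104, 0.0, -0.0]
ft_force: [0.0, -0.1, -3.8]
width: 0.0596
grip_force: 20.0
```

```bash
python3 -m crank '[{"claw":1,"dx":0,"dy":0,"dz":0.05,"ax":0,"ay":0,"az":0},{"claw":1,"dx":0,"dy":0,"dz":0,"ax":0,"ay":0,"az":0}]'
```

```text
time: 8.4
ee_pos: [0.6353, -0.0392, 0.1091]
eef_rot: [0.995, -0.104, 0.001, -0.0]
ft_force: [-3.3, 1.3, 3.5]
width: 0.0596
grip_force: 20.0
```

```bash
python3 -m crank '[{"claw":-1,"dx":0,"dy":0,"dz":0,"ax":0,"ay":0,"az":0},{"claw":-1,"dx":0,"dy":0,"dz":0,"ax":0,"ay":0,"az":0},{"claw":-1,"dx":0,"dy":0,"dz":0,"ax":0,"ay":0,"az":0},{"claw":-1,"dx":0,"dy":0,"dz":-0.3,"ax":0,"ay":0,"az":0},{"claw":-1,"dx":0,"dy":0,"dz":-0.9,"ax":0,"ay":0,"az":0},{"claw":-1,"dx":0,"dy":0,"dz":-1,"ax":0,"ay":0,"az":0},{"claw":-1,"dx":0,"dy":0,"dz":-1,"ax":0,"ay":0,"az":0},{"claw":-1,"dx":0,"dy":0,"dz":-1,"ax":0,"ay":0,"az":0}]'
python3 -m crank '[{"claw":-1,"dx":-0.94,"dy":0.03,"dz":-0.6,"ax":0,"ay":0,"az":0},{"claw":-1,"dx":-0.94,"dy":0.03,"dz":-0.2,"ax":0,"ay":0,"az":0},{"claw":-1,"dx":-0.94,"dy":0.03,"dz":0,"ax":0,"ay":0,"az":0},{"claw":-1,"dx":-0.94,"dy":0.03,"dz":0,"ax":0,"ay":0,"az":0},{"claw":-1,"dx":-0.94,"dy":0.03,"dz":0,"ax":0,"ay":0,"az":0},{"claw":-1,"dx":-0.94,"dy":0.03,"dz":0,"ax":0,"ay":0,"az":0},{"claw":-1,"dx":-0.94,"dy":0.03,"dz":0,"ax":0,"ay":0,"az":0},{"claw":-1,"dx":-0.94,"dy":0.03,"dz":0,"ax":0,"ay":0,"az":0}]'
python3 -m crank '[{"claw":-1,"dx":0,"dy":0,"dz":0,"ax":0,"ay":0.83,"az":0},{"claw":-1,"dx":0,"dy":0,"dz":0,"ax":0,"ay":0.83,"az":0},{"claw":-1,"dx":0,"dy":0,"dz":0,"ax":0,"ay":0.83,"az":0},{"claw":-1,"dx":0,"dy":0,"dz":0,"ax":0,"ay":0.83,"az":0},{"claw":-1,"dx":0,"dy":0,"dz":0,"ax":0,"ay":0.83,"az":0},{"claw":-1,"dx":0,"dy":0,"dz":0,"ax":0,"ay":0,"az":0}]'
python3 - <<'E'
from h import *
from bench import r
s=r.read_state();print(s["ee_pos"],s["joint_positions"],Ro.from_quat(s["eef_rot"]).as_matrix().round(3).tolist())
d["side2"]=r.camera("side");d["top2"]=r.camera("top");wshot("w4")
f=lambda im:cv2.convertScaleAbs(im[:,:,::-1],alpha=1.5)
R=lambda im,w,h:cv2.resize(im,(w,h),interpolation=cv2.INTER_CUBIC)
m=np.zeros((600,800,3),np.uint8);m[:300,:400]=R(f(d["w4"]["color"]),400,300);m[:300,400:]=R(f(d["side2"]["color"][130:220,190:310]),400,300)
m[300:,:400]=R(f(d["top2"]["color"][135:210,210:310]),400,300);m[300:,400:]=R(f(d["side2"]["color"]),400,300)
cv2.imwrite("pics/m3.png",m)
E
```

```text
time: 9.07
ee_pos: [0.6348, -0.0398, 0.2363]
eef_rot: [0.995, -0.104, 0.0, 0.0]
ft_force: [0.2, -0.4, 0.1]
width: 0.0867
grip_force: 0.0
time: 9.73
ee_pos: [0.4115, 0.0004, 0.2587]
eef_rot: [0.995, -0.104, 0.001, 0.0]
ft_force: [-0.5, 1.0, 0.9]
width: 0.087
grip_force: 0.0
time: 10.23
ee_pos: [0.411, 0.0009, 0.2543]
eef_rot: [0.972, -0.101, 0.213, 0.022]
ft_force: [-0.3, 0.3, -1.1]
width: 0.0871
grip_force: 0.0
[0.41096374 0.00087715 0.25430328] [ 0.31407334 -0.49828934 -0.41465981  2.22695243 -0.08337519  0.96234694
 -1.84022626] [[0.889, -0.206, 0.408], [-0.187, -0.979, -0.086], [0.418, 0.001, -0.909]]
```

View pics/m3.png

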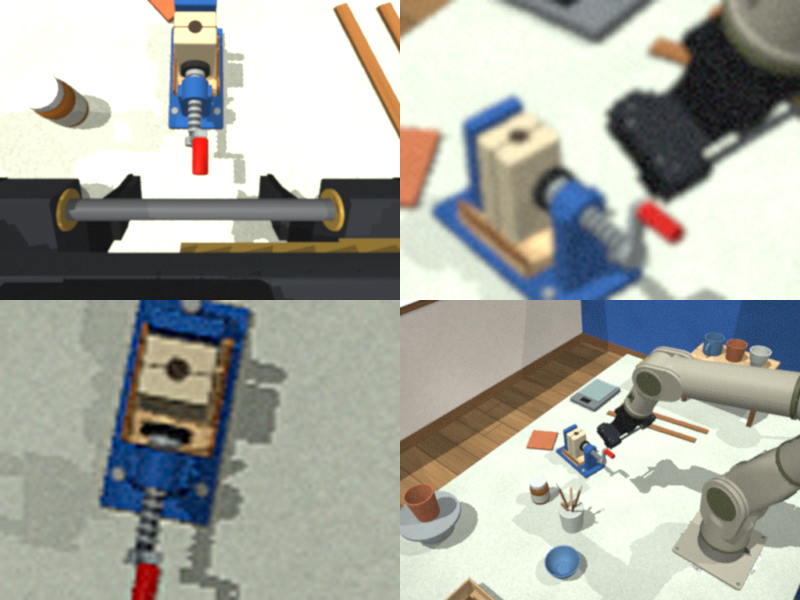

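The mould stands upright in the cradle between pad and stop. The knob is at (200,155) in the wrist view and (145,580) in the top crop. Joint 2 is near its limit, so I'll use less tilt. First I check the predicted knob against the wrist view.

```bash
python3 - <<'E'
from h import *
np.set_printoptions(precision=4,suppress=True)
X=np.array([np.cos(np.radians(12)),-np.sin(np.radians(12)),0]);Y=np.array([-X[1],X[0],0]);Z=np.array([0,0,1.])
k=.446*X+.0867*Y+.1497*Z
for o in(-.022,0,.022):print("w4 disp",(proj("w4",k+o*X)+.5)*.78125-.5, "top",(proj("top",k+o*X)+.5-[210,135])*4-.5,"side2",((proj("side2",k+o*X)+.5)-[190,130])*[400/120,300/90]+[400,0])
# red mask
for n in("w4","side2","top2"):
    im=d[n]["color"].astype(int);m=((im[...,0]>110 if n!="top2" else im[...,0]>90)&(im[...,1]<50)&(im[...,2]<60)).astype(np.uint8)
    nn,l,st,c=cv2.connectedComponentsWithStats(m);i=1+np.argmax(st[1:,4]);yy,xx=np.where(l==i);print(n,st[i],c[i],"pred centre",proj(n,k))
    print(" ends",xx[yy<yy.min()+2].mean(),yy.min(),xx[yy>yy.max()-2].mean(),yy.max())
E
```

```text
w4 disp [199.3796 173.1807] top [138.4286 318.7638] side2 [678.6925 236.8941]
w4 disp [199.442  154.4677] top [143.5271 291.674 ] side2 [660.9153 223.096 ]
w4 disp [199.5029 136.2257] top [148.6146 264.6426] side2 [643.4533 209.5425]
w4 [246 176  20  47 856] [255.9825 199.4182] pred centre [255.4258 197.8586]
 ends 255.2941176470588 176 256.0 222
side2 [262 192  12  10  53] [267. 196.] pred centre [267.7746 196.4288]
 ends 264.0 192 270.6666666666667 201
top2 [242 201   8  13  55] [245.3091 206.7636] pred centre [245.5068 207.5435]
 ends 246.625 201 243.71428571428572 213
```

```bash
python3 -m crank '[{"claw":-1,"dx":0,"dy":0,"dz":0,"ax":0,"ay":-1,"az":0},{"claw":-1,"dx":0.03,"dy":0,"dz":0.6,"ax":0,"ay":0,"az":0},{"claw":-1,"dx":0.03,"dy":0,"dz":0.6,"ax":0,"ay":0,"az":0},{"claw":-1,"dx":0.03,"dy":0,"dz":0.6,"ax":0,"ay":0,"az":0},{"claw":-1,"dx":0.03,"dy":0,"dz":0.6,"ax":0,"ay":0,"az":0},{"claw":-1,"dx":0,"dy":0,"dz":0,"ax":0,"ay":0,"az":0}]'
cat > st.py <<'E'
from h import *
from bench import r
X=np.array([np.cos(np.radians(12)),-np.sin(np.radians(12)),0]);Y=np.array([-X[1],X[0],0])
s=r.read_state();R=Ro.from_quat(s["eef_rot"]).as_matrix();p=s["ee_pos"];f=s["ft_force"]
g=p-.008*R[:,2]
print("t %.2f G s %.4f v %.4f z %.4f tilt %.1f"%(s["time"],g@X,g@Y,g[2],np.degrees(np.arctan2(R[:,2]@X,-R[2,2]))),"F svz",np.round([f@X,f@Y,f[2]],1),"q",s["joint_positions"].round(2),"w",round(s["width"],4))
a=np.arctan2(-(g@Y-.0926),g[2]-.1);rr=np.hypot(g@Y-.0926,g[2]-.1);print("ang %.3f r %.4f  Ftan %.1f Frad %.1f"%(a,rr,-(f@Y)*np.cos(a)*-1*-1+ -f[2]*np.sin(a),-(f@Y)*np.sin(a)+f[2]*np.cos(a)))
E
python3 st.py
```

```text
time: 10.88
ee_pos: [0.4389, -0.0063, 0.1901]
eef_rot: [0.981, -0.104, 0.162, 0.017]
ft_force: [-0.9, -1.0, -1.0]
width: 0.0871
grip_force: 0.0
t 10.88 G s 0.4281 v 0.0851 z 0.1977 tilt 18.8 F svz [-0.7 -1.2 -1. ] q [ 0.35 -0.29 -0.45  2.21 -0.03  0.88 -1.87] w 0.0871
ang 0.077 r 0.0979  Ftan 1.2 Frad -0.9
```

```bash
python3 -m crank '[{"claw":-1,"dx":-0.05,"dy":-0.03,"dz":0.83,"ax":0,"ay":0,"az":0},{"claw":-1,"dx":-0.05,"dy":-0.03,"dz":0.82,"ax":0,"ay":0,"az":0},{"claw":0.3,"dx":0,"dy":0,"dz":0,"ax":0,"ay":0,"az":0},{"claw":1,"dx":0,"dy":0,"dz":0,"ax":0,"ay":0,"az":0},{"claw":1,"dx":0,"dy":0,"dz":0,"ax":0,"ay":0,"az":0},{"claw":1,"dx":0,"dy":0,"dz":0,"ax":0,"ay":0,"az":0},{"claw":1,"dx":0,"dy":0,"dz":0,"ax":0,"ay":0,"az":0},{"claw":1,"dx":0,"dy":0,"dz":0,"ax":0,"ay":0,"az":0}]' 25
python3 st.py
python3 -m crank '[{"claw":1,"dx":0,"dy":0,"dz":0,"ax":0,"ay":0,"az":0},{"claw":1,"dx":0,"dy":0,"dz":0,"ax":0,"ay":0,"az":0},{"claw":1,"dx":0,"dy":0,"dz":0,"ax":0,"ay":0,"az":0}]';python3 st.py
```

```text
time: 11.55
ee_pos: [0.4526, -0.0064, 0.1446]
eef_rot: [0.981, -0.103, 0.164, 0.017]
ft_force: [-0.4, -1.2, -0.3]
width: 0.0549
grip_force: 0.0
t 11.55 G s 0.4414 v 0.0878 z 0.1521 tilt 19.0 F svz [-0.1 -1.3 -0.3] q [ 0.36 -0.19 -0.49  2.24  0.03  0.76 -1.93] w 0.0549
ang 0.091 r 0.0523  Ftan 1.3 Frad -0.2
time: 11.8
ee_pos: [0.4522, -0.0064, 0.1435]
eef_rot: [0.981, -0.103, 0.163, 0.017]
ft_force: [0.3, 0.3, -0.1]
width: 0.035
grip_force: 0.0
t 11.80 G s 0.4411 v 0.0877 z 0.1511 tilt 18.9 F svz [ 0.2  0.4 -0.1] q [ 0.36 -0.19 -0.49  2.24  0.03  0.76 -1.93] w 0.035
ang 0.095 r 0.0513  Ftan -0.4 Frad -0.1
```

```bash
python3 -m crank '[{"claw":1,"dx":0,"dy":0,"dz":0,"ax":0,"ay":0,"az":0},{"claw":1,"dx":0,"dy":0,"dz":0,"ax":0,"ay":0,"az":0},{"claw":1,"dx":0,"dy":0,"dz":0,"ax":0,"ay":0,"az":0},{"claw":1,"dx":0,"dy":0,"dz":0,"ax":0,"ay":0,"az":0}]';python3 st.py
python3 - <<'E'
import numpy as np
t=np.radians(18.9);k=3.2e-3
# rows (units of 30mm) per 15deg step from angle a0=.095, R=.05
def rows(a0,st,n):
    a=a0
    for i in range(n):
        b=a+np.radians(st);dv=-.05*(np.sin(b)-np.sin(a));dz=.05*(np.cos(b)-np.cos(a));ds=k*(b-a)
        dx=ds*np.cos(t)+dz*np.sin(t);dZ=ds*np.sin(t)-dz*np.cos(t)
        print("%3d"%round(np.degrees(b)),"dx %.3f dy %.3f dz %.3f"%(dx/.03,-dv/.03,dZ/.03));a=b
rows(.095,15,25)
E
```

```text
time: 12.13
ee_pos: [0.4519, -0.007, 0.1432]
eef_rot: [0.981, -0.103, 0.163, 0.018]
ft_force: [-0.9, -4.9, 1.5]
width: 0.0188
grip_force: 25.0
t 12.13 G s 0.4409 v 0.0871 z 0.1508 tilt 18.9 F svz [ 0.2 -4.9  1.5] q [ 0.36 -0.19 -0.49  2.24  0.03  0.76 -1.93] w 0.0188
ang 0.108 r 0.0511  Ftan 4.8 Frad 2.1
 20 dx -0.005 dy 0.424 dz 0.101
 35 dx -0.040 dy 0.384 dz 0.202
 50 dx -0.070 dy 0.318 dz 0.289
 65 dx -0.093 dy 0.231 dz 0.358
 80 dx -0.108 dy 0.128 dz 0.403
 95 dx -0.114 dy 0.016 dz 0.420
110 dx -0.111 dy -0.097 dz 0.410
125 dx -0.098 dy -0.204 dz 0.373
140 dx -0.077 dy -0.296 dz 0.310
155 dx -0.048 dy -0.369 dz 0.228
170 dx -0.015 dy -0.416 dz 0.130
185 dx 0.021 dy -0.435 dz 0.024
200 dx 0.058 dy -0.424 dz -0.083
215 dx 0.092 dy -0.384 dz -0.184
230 dx 0.122 dy -0.318 dz -0.271
245 dx 0.146 dy -0.231 dz -0.340
260 dx 0.161 dy -0.128 dz -0.384
275 dx 0.167 dy -0.016 dz -0.402
290 dx 0.164 dy 0.097 dz -0.392
305 dx 0.151 dy 0.204 dz -0.355
320 dx 0.130 dy 0.296 dz -0.292
335 dx 0.101 dy 0.369 dz -0.209
350 dx 0.068 dy 0.416 dz -0.112
365 dx 0.031 dy 0.435 dz -0.006
380 dx -0.005 dy 0.424 dz 0.101
```

```bash
python3 -m crank '[{"claw":1,"dx":-0.005,"dy":0.424,"dz":0.101,"ax":0,"ay":0,"az":0},{"claw":1,"dx":-0.04,"dy":0.384,"dz":0.202,"ax":0,"ay":0,"az":0},{"claw":1,"dx":-0.07,"dy":0.318,"dz":0.289,"ax":0,"ay":0,"az":0},{"claw":1,"dx":-0.093,"dy":0.231,"dz":0.358,"ax":0,"ay":0,"az":0}]';python3 st.py
```

```text
time: 12.47
ee_pos: [0.4471, -0.0451, 0.1144]
eef_rot: [0.981, -0.102, 0.163, 0.016]
ft_force: [-0.7, 15.5, 2.4]
width: 0.0192
grip_force: 25.0
t 12.47 G s 0.4442 v 0.0488 z 0.1219 tilt 18.9 F svz [-3.9 15.   2.4] q [ 0.39 -0.16 -0.42  2.29  0.02  0.67 -1.83] w 0.0192
ang 1.107 r 0.0490  Ftan -8.9 Frad -12.3
```

```bash
python3 -m crank '[{"claw":1,"dx":-0.108,"dy":0.118,"dz":0.403,"ax":0,"ay":0,"az":0},{"claw":1,"dx":-0.114,"dy":0.006,"dz":0.42,"ax":0,"ay":0,"az":0},{"claw":1,"dx":-0.111,"dy":-0.107,"dz":0.41,"ax":0,"ay":0,"az":0},{"claw":1,"dx":-0.098,"dy":-0.204,"dz":0.373,"ax":0,"ay":0,"az":0},{"claw":1,"dx":-0.077,"dy":-0.296,"dz":0.31,"ax":0,"ay":0,"az":0}]';python3 st.py
```

```text
time: 12.88
ee_pos: [0.4544, -0.0326, 0.0549]
eef_rot: [0.981, -0.103, 0.163, 0.017]
ft_force: [-8.3, 4.1, 16.2]
width: 0.019
grip_force: 25.0
t 12.88 G s 0.4486 v 0.0626 z 0.0625 tilt 18.9 F svz [-8.9  2.3 16.2] q [ 0.39 -0.02 -0.48  2.33  0.17  0.52 -2.01] w 0.019
ang 2.467 r 0.0480  Ftan -8.4 Frad -14.1
```

```bash
python3 -m crank '[{"claw":1,"dx":-0.048,"dy":-0.369,"dz":0.228,"ax":0,"ay":0,"az":0},{"claw":1,"dx":-0.015,"dy":-0.416,"dz":0.13,"ax":0,"ay":0,"az":0},{"claw":1,"dx":0.021,"dy":-0.435,"dz":0.024,"ax":0,"ay":0,"az":0}]';python3 st.py
```

```text
time: 13.13
ee_pos: [0.4639, 0.0012, 0.0435]
eef_rot: [0.981, -0.104, 0.163, 0.018]
ft_force: [-4.9, -8.7, 10.5]
width: 0.0191
grip_force: 25.0
t 13.13 G s 0.4509 v 0.0976 z 0.0511 tilt 18.8 F svz [-2.9 -9.6 10.5] q [ 0.33  0.03 -0.53  2.31  0.29  0.52 -2.21] w 0.0191
ang -3.040 r 0.0492  Ftan -8.4 Frad -11.4
```

```bash
python3 -m crank '[{"claw":1,"dx":0.058,"dy":-0.424,"dz":-0.083,"ax":0,"ay":0,"az":0},{"claw":1,"dx":0.092,"dy":-0.374,"dz":-0.184,"ax":0,"ay":0,"az":0},{"claw":1,"dx":0.122,"dy":-0.308,"dz":-0.271,"ax":0,"ay":0,"az":0}]';python3 st.py
```

```text
time: 13.38
ee_pos: [0.4726, 0.0337, 0.0604]
eef_rot: [0.981, -0.103, 0.162, 0.017]
ft_force: [11.7, -1.8, -16.1]
width: 0.0194
grip_force: 25.0
t 13.38 G s 0.4527 v 0.1313 z 0.0680 tilt 18.7 F svz [ 11.8   0.6 -16.1] q [ 0.29  0.03 -0.56  2.27  0.3   0.58 -2.28] w 0.0194
ang -2.262 r 0.0502  Ftan -12.0 Frad 10.8
```

```bash
python3 -m crank '[{"claw":1,"dx":0.146,"dy":-0.221,"dz":-0.34,"ax":0,"ay":0,"az":0},{"claw":1,"dx":0.161,"dy":-0.118,"dz":-0.384,"ax":0,"ay":0,"az":0},{"claw":1,"dx":0.167,"dy":-0.006,"dz":-0.402,"ax":0,"ay":0,"az":0},{"claw":1,"dx":0.164,"dy":0.097,"dz":-0.392,"ax":0,"ay":0,"az":0},{"claw":1,"dx":0.151,"dy":0.204,"dz":-0.355,"ax":0,"ay":0,"az":0}]';python3 st.py
```

```text
time: 13.8
ee_pos: [0.4783, 0.037, 0.1231]
eef_rot: [0.981, -0.101, 0.164, 0.015]
ft_force: [5.7, 5.2, -10.0]
width: 0.0192
grip_force: 25.0
t 13.80 G s 0.4575 v 0.1356 z 0.1306 tilt 18.9 F svz [  4.5   6.3 -10. ] q [ 0.3  -0.08 -0.55  2.2   0.15  0.72 -2.13] w 0.0192
ang -0.952 r 0.0528  Ftan -11.8 Frad -0.7
```

```bash
python3 -m crank '[{"claw":1,"dx":0.13,"dy":0.296,"dz":-0.292,"ax":0,"ay":0,"az":0},{"claw":1,"dx":0.101,"dy":0.369,"dz":-0.209,"ax":0,"ay":0,"az":0},{"claw":1,"dx":0.068,"dy":0.416,"dz":-0.112,"ax":0,"ay":0,"az":0}]';python3 st.py
python3 - <<'E'
import numpy as np
t=np.radians(18.9);k=3.2e-3
a=np.radians(350)
for i in range(30):
        b=a+np.radians(5);dv=-.05*(np.sin(b)-np.sin(a));dz=.05*(np.cos(b)-np.cos(a));ds=k*(b-a)
        dx=ds*np.cos(t)+dz*np.sin(t);dZ=ds*np.sin(t)-dz*np.cos(t)
        print("%3d"%round(np.degrees(b)),"%.3f %.3f %.3f"%(dx/.03,-dv/.03,dZ/.03));a=b
E
```

```text
time: 14.05
ee_pos: [0.4739, 0.0042, 0.1436]
eef_rot: [0.981, -0.101, 0.164, 0.016]
ft_force: [1.1, 8.5, -4.8]
width: 0.0193
grip_force: 25.0
t 14.05 G s 0.4601 v 0.1026 z 0.1511 tilt 18.9 F svz [-0.7  8.6 -4.8] q [ 0.33 -0.13 -0.48  2.2   0.08  0.75 -1.99] w 0.0193
ang -0.194 r 0.0521  Ftan -9.3 Frad -3.1
355 0.015 0.144 -0.015
360 0.011 0.145 -0.003
365 0.007 0.145 0.009
370 0.003 0.144 0.021
375 -0.001 0.142 0.033
380 -0.005 0.139 0.044
385 -0.009 0.134 0.056
390 -0.013 0.129 0.067
395 -0.016 0.123 0.077
400 -0.020 0.115 0.087
405 -0.023 0.107 0.096
410 -0.026 0.098 0.104
415 -0.029 0.089 0.112
420 -0.031 0.078 0.119
425 -0.033 0.067 0.125
430 -0.035 0.056 0.130
435 -0.036 0.044 0.134
440 -0.037 0.031 0.137
445 -0.038 0.019 0.139
450 -0.038 0.006 0.140
455 -0.038 -0.006 0.140
460 -0.038 -0.019 0.139
465 -0.037 -0.031 0.137
470 -0.036 -0.044 0.134
475 -0.035 -0.056 0.130
480 -0.033 -0.067 0.125
485 -0.031 -0.078 0.119
490 -0.029 -0.089 0.112
495 -0.026 -0.098 0.104
500 -0.023 -0.107 0.096
```

```bash
python3 -m crank '[{"claw":1,"dx":0.015,"dy":0.144,"dz":-0.015,"ax":0,"ay":0,"az":0},{"claw":1,"dx":0.011,"dy":0.145,"dz":-0.003,"ax":0,"ay":0,"az":0}]'>/dev/null;python3 st.py
python3 -m crank '[{"claw":1,"dx":0.007,"dy":0.145,"dz":0.009,"ax":0,"ay":0,"az":0},{"claw":1,"dx":0.003,"dy":0.144,"dz":0.021,"ax":0,"ay":0,"az":0}]'>/dev/null;python3 st.py
```

```text
t 14.22 G s 0.4607 v 0.0933 z 0.1515 tilt 18.9 F svz [-3.2  8.7  1.8] q [ 0.33 -0.14 -0.47  2.2   0.07  0.75 -1.96] w 0.0193
ang -0.014 r 0.0515  Ftan -8.6 Frad 1.9
t 14.38 G s 0.4612 v 0.0850 z 0.1506 tilt 18.9 F svz [-3.2 10.4  0.7] q [ 0.34 -0.14 -0.45  2.21  0.06  0.75 -1.93] w 0.0194
ang 0.149 r 0.0512  Ftan -10.4 Frad -0.8
```

```bash
python3 -m crank '[{"claw":1,"dx":-0.001,"dy":0.142,"dz":0.033,"ax":0,"ay":0,"az":0},{"claw":1,"dx":-0.005,"dy":0.139,"dz":0.044,"ax":0,"ay":0,"az":0}]'>/dev/null;python3 st.py
python3 -m crank '[{"claw":1,"dx":-0.009,"dy":0.134,"dz":0.056,"ax":0,"ay":0,"az":0}]'>/dev/null;python3 st.py
```

```text
t 14.55 G s 0.4617 v 0.0766 z 0.1482 tilt 18.9 F svz [-3.4  8.8  0.8] q [ 0.35 -0.14 -0.44  2.21  0.05  0.74 -1.91] w 0.0193
ang 0.320 r 0.0508  Ftan -8.6 Frad -2.0
t 14.63 G s 0.4620 v 0.0726 z 0.1465 tilt 18.9 F svz [-4.1  9.3 -0.1] q [ 0.35 -0.14 -0.43  2.22  0.05  0.74 -1.9 ] w 0.0191
ang 0.406 r 0.0506  Ftan -8.5 Frad -3.8
```

```bash
python3 -m crank '[{"claw":1,"dx":-0.013,"dy":0.129,"dz":0.067,"ax":0,"ay":0,"az":0}]'>/dev/null;python3 st.py|tail -1
python3 -m crank '[{"claw":1,"dx":-0.016,"dy":0.123,"dz":0.077,"ax":0,"ay":0,"az":0}]'>/dev/null;python3 st.py|tail -1
```

```text
ang 0.492 r 0.0504  Ftan -9.5 Frad -4.2
ang 0.579 r 0.0502  Ftan -9.8 Frad -5.2
```

```bash
python3 -m crank '[{"claw":1,"dx":-0.02,"dy":0.115,"dz":0.087,"ax":0,"ay":0,"az":0}]'>/dev/null;python3 st.py|tail -1
python3 -m crank '[{"claw":1,"dx":-0.023,"dy":0.107,"dz":0.096,"ax":0,"ay":0,"az":0}]'>/dev/null;python3 st.py|tail -1
```

```text
ang 0.666 r 0.0500  Ftan -8.5 Frad -5.3
ang 0.752 r 0.0498  Ftan -8.9 Frad -6.5
```

```bash
python3 -m crank '[{"claw":1,"dx":-0.026,"dy":0.098,"dz":0.104,"ax":0,"ay":0,"az":0}]'>/dev/null;python3 st.py|tail -1
```

```text
ang 0.838 r 0.0496  Ftan -8.9 Frad -6.8
```

```bash
python3 -m crank '[{"claw":1,"dx":-0.029,"dy":0.085,"dz":0.112,"ax":0,"ay":0,"az":0}]'>/dev/null;python3 st.py|tail -1
python3 -m crank '[{"claw":1,"dx":-0.031,"dy":0.074,"dz":0.119,"ax":0,"ay":0,"az":0}]'>/dev/null;python3 st.py|tail -1
```

```text
ang 0.925 r 0.0494  Ftan -8.9 Frad -6.7
ang 1.013 r 0.0492  Ftan -8.8 Frad -7.6
```

```bash
python3 -m crank '[{"claw":1,"dx":-0.033,"dy":0.063,"dz":0.125,"ax":0,"ay":0,"az":0}]'>/dev/null;python3 st.py|tail -1
python3 -m crank '[{"claw":1,"dx":-0.035,"dy":0.052,"dz":0.13,"ax":0,"ay":0,"az":0}]'>/dev/null;python3 st.py|tail -1
```

```text
ang 1.100 r 0.0490  Ftan -7.6 Frad -7.4
ang 1.189 r 0.0488  Ftan -8.2 Frad -7.3
```

```bash
python3 -m crank '[{"claw":1,"dx":-0.036,"dy":0.04,"dz":0.134,"ax":0,"ay":0,"az":0}]'>/dev/null;python3 st.py
```

```text
t 15.47 G s 0.4647 v 0.0461 z 0.1140 tilt 18.9 F svz [-7.4 10.2  6.6] q [ 0.38 -0.09 -0.4   2.26  0.06  0.65 -1.85] w 0.0191
ang 1.278 r 0.0486  Ftan -9.2 Frad -7.8
```

```bash
python3 -m crank '[{"claw":1,"dx":-0.037,"dy":0.027,"dz":0.137,"ax":0,"ay":0,"az":0}]'>/dev/null;python3 st.py|tail -1
python3 -m crank '[{"claw":1,"dx":-0.038,"dy":0.017,"dz":0.139,"ax":0,"ay":0,"az":0}]'>/dev/null;python3 st.py|tail -1
```

```text
ang 1.367 r 0.0484  Ftan -9.7 Frad -7.4
ang 1.456 r 0.0483  Ftan -8.6 Frad -8.1
```

```bash
python3 -m crank '[{"claw":1,"dx":-0.038,"dy":0.004,"dz":0.14,"ax":0,"ay":0,"az":0}]'>/dev/null;python3 st.py|tail -1
python3 -m crank '[{"claw":1,"dx":-0.038,"dy":-0.008,"dz":0.14,"ax":0,"ay":0,"az":0}]'>/dev/null;python3 st.py|tail -1
```

```text
ang 1.546 r 0.0481  Ftan -7.3 Frad -8.3
ang 1.636 r 0.0480  Ftan -8.0 Frad -7.8
```

```bash
python3 -m crank '[{"claw":1,"dx":-0.038,"dy":-0.021,"dz":0.139,"ax":0,"ay":0,"az":0}]'>/dev/null;python3 st.py|tail -1
python3 -m crank '[{"claw":1,"dx":-0.037,"dy":-0.033,"dz":0.137,"ax":0,"ay":0,"az":0}]'>/dev/null;python3 st.py|tail -1
```

```text
ang 1.726 r 0.0480  Ftan -9.3 Frad -8.8
ang 1.815 r 0.0479  Ftan -10.7 Frad -9.7
```

```bash
python3 -m crank '[{"claw":1,"dx":-0.036,"dy":-0.044,"dz":0.134,"ax":0,"ay":0,"az":0}]'>/dev/null;python3 st.py|tail -1
python3 -m crank '[{"claw":1,"dx":-0.035,"dy":-0.056,"dz":0.13,"ax":0,"ay":0,"az":0}]'>/dev/null;python3 st.py
```

```text
ang 1.904 r 0.0479  Ftan -11.4 Frad -10.4
t 16.13 G s 0.4672 v 0.0489 z 0.0805 tilt 18.9 F svz [-12.8   5.1  16.1] q [ 0.37 -0.02 -0.41  2.28  0.13  0.57 -1.92] w 0.019
ang 1.991 r 0.0479  Ftan -12.6 Frad -11.3
```

```bash
python3 -m crank '[{"claw":1,"dx":-0.014,"dy":-0.026,"dz":0.05,"ax":0,"ay":0,"az":0}]'>/dev/null;python3 st.py|tail -1
python3 -m crank '[{"claw":1,"dx":0,"dy":0,"dz":0,"ax":0,"ay":0,"az":0}]'>/dev/null;python3 st.py|tail -1
python3 -m crank '[{"claw":1,"dx":0,"dy":0,"dz":0,"ax":0,"ay":0,"az":0}]'>/dev/null;python3 st.py
```

```text
ang 2.030 r 0.0479  Ftan -12.9 Frad -10.0
ang 2.030 r 0.0478  Ftan -8.4 Frad -10.3
t 16.38 G s 0.4672 v 0.0497 z 0.0789 tilt 18.9 F svz [-9.4  5.5 10.7] q [ 0.37 -0.02 -0.41  2.28  0.14  0.56 -1.93] w 0.0194
ang 2.028 r 0.0478  Ftan -7.2 Frad -9.7
```

```bash
python3 -m crank '[{"claw":-1,"dx":0,"dy":0,"dz":0,"ax":0,"ay":0,"az":0},{"claw":-1,"dx":0,"dy":0,"dz":0,"ax":0,"ay":0,"az":0},{"claw":-1,"dx":0,"dy":0,"dz":0,"ax":0,"ay":0,"az":0},{"claw":-1,"dx":0,"dy":0,"dz":0,"ax":0,"ay":0,"az":0}]'
python3 st.py
python3 -m crank '[{"claw":-1,"dx":0,"dy":0,"dz":-0.4,"ax":0,"ay":0,"az":0},{"claw":-1,"dx":0,"dy":0,"dz":-0.8,"ax":0,"ay":0,"az":0},{"claw":-1,"dx":0,"dy":0,"dz":-0.9,"ax":0,"ay":0,"az":0},{"claw":-1,"dx":0,"dy":0,"dz":-0.9,"ax":0,"ay":0,"az":0},{"claw":-1,"dx":0,"dy":0,"dz":-0.9,"ax":0,"ay":0,"az":0},{"claw":-1,"dx":0,"dy":0,"dz":0,"ax":0,"ay":0,"az":0}]'
python3 - <<'E'
from h import *
from bench import r
d["side3"]=r.camera("side");d["top3"]=r.camera("top");wshot("w5")
f=lambda im:cv2.convertScaleAbs(im[:,:,::-1],alpha=1.5)
R=lambda im,w,h:cv2.resize(im,(w,h),interpolation=cv2.INTER_CUBIC)
m=np.zeros((600,800,3),np.uint8);m[:300,:400]=R(f(d["w5"]["color"]),400,300);m[:300,400:]=R(f(d["side3"]["color"][130:220,190:310]),400,300)
m[300:,:400]=R(f(d["top3"]["color"][135:210,210:310]),400,300);m[300:,400:]=R(f(d["side3"]["color"]),400,300)
cv2.imwrite("pics/m4.png",m)
E
```

```text
time: 16.72
ee_pos: [0.4698, -0.0508, 0.071]
eef_rot: [0.981, -0.103, 0.163, 0.017]
ft_force: [0.3, 0.2, 0.5]
width: 0.0382
grip_force: 0.0
t 16.72 G s 0.4675 v 0.0480 z 0.0786 tilt 18.9 F svz [0.3 0.2 0.5] q [ 0.37 -0.02 -0.41  2.28  0.14  0.56 -1.93] w 0.0382
ang 2.018 r 0.0495  Ftan -0.3 Frad -0.4
time: 17.22
ee_pos: [0.4341, -0.0427, 0.1867]
eef_rot: [0.98, -0.103, 0.167, 0.017]
ft_force: [1.5, 1.0, 0.6]
width: 0.078
grip_force: 0.0
```

View pics/m4.png

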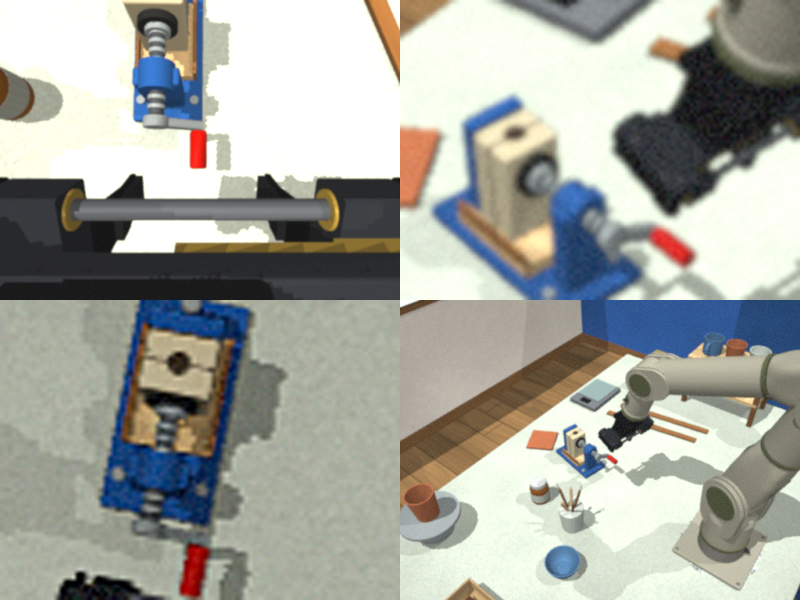

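The mould stands upright, held between the pad and the rear stop. The crank is left at about 116° past top with the knob free, and the other things haven't moved. Handing in.

```bash
python3 -c "
from bench import r
print(r.close_job())"
```

```text
the job is handed in; nothing more can be done
None
```

The mould stands pour hole up in the cradle, held against the rear stop; the crank was left at about 4.4 N above the free push and released, nothing else was moved, and the job was handed in at about 17 s.

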